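# Draw down the glass window of the degassing chamber

## Robot

A 6-joint arm with a two-finger parallel gripper is mounted at the origin on a cart in front of the work surface, level with it; the furniture and walls round the work are solid. World frame = base frame: x ahead of the robot, y to its left, z up, the work surface at z = 0. Lengths are in m, angles in degrees, forces in N, time in s.
With the tool pointing down it reaches from about 0.375 to 0.9 m from the base axis. Payload 3.1 kg.
Tool frame: the origin (TCP) lies at the very end of the fingers, on their centre line; the grasp point (between the pads) lies bot.grip_point_offset behind it (bot.grip_point_offset is the distance from the TCP to the grasp point, in m); z points along the fingers, y is the line along which they close (so a half turn about z gives the same grasp; the last joint's range is limited). The gripper opens to 87 mm and grips with 3 to 60 N. Pads are 19 mm wide; open, the fingers measure 117 mm over their backs; the gripper's body (75 mm by 190 mm) begins 51 mm behind the grasp point.
Start: joints at [-84.139, 30.224, 82.088, -0, 67.689, -10.227], TCP at [0.173, -0.6, 0.223] pointing down, gripper open.
Joint ranges: [-176.69, 176.69], [-43.24, 126.21], [12.49, 139.97], [-82, 262], [0, 151.66], [-163.58, 163.58]. Speed limits (degrees/s): [159.86, 159.86, 180, 180, 180, 180].

## Interface

Orientations are given as a 3x3 rotation matrix whose columns are the frame's x, y, z axes.
In Python, from rig import bot, viewer, ticket gives the robot as it stands.
- The arm moves only by the tool servo_tool, never from a script. Its argument "targets" is a list of rows, each an object with "offset": the shift along the tool's x, y, z in m, a list of three; "dr": the turn, a rotation vector about the tool's x, y, z in degrees, a list of three. In form: [{"offset": [x, y, z], "dr": [ax, ay, az]}, ...]. A call has 1 to 20 rows; each row is the pose to reach, as a shift and turn from the pose commanded when the call began, along the tool's axes at that moment; what a row does not reach only later rows make up. A row lasts 1/12 s, in which the tool goes at most 41.7 mm and 7.16 degrees, less where a joint would pass 70% of its speed; a pose out of reach is approached as far as the arm can. A call with a gripper value outside its range is refused whole. "gripper" is the gripper command: -1 is fully open, 1 is shut, values between are in proportion, set as the call begins (left out, the last holds). The fingers move at their own pace and stop on an object; the grip force is fixed at half the most. Time passes only in rows, so rows that repeat a pose let the fingers close. It gives the time, the measured TCP pose, the force, the opening and the grip force at its end, in the units of the state.
- bot.read_state(): the state, without advancing time (a new reading comes with each control period).
- viewer.capture(name): name is "scene" or "top" or "wrist"; returns a dict with "color" (384x512x3 uint8, red, green, blue), "camera_matrix" (3x3 intrinsics, pixels), "k1" (the pictures are not rectified: a ray, as slopes to the right and down, at radius r is drawn at 1 + k1 r^2 times it, then the intrinsics apply), "R" (3x3) and "t" (3): a world point X has camera coordinates R X + t. Camera axes: x right, y down, z forward; pixel columns grow to the right and rows downward; lengths in m; the calibration is good to about 2 mm. A picture is of the moment at which its call begins. There is no depth.
- ticket.hand_in(): hands the job in; it is judged then, once.
The state is a dict: "time_s": time; "joint_positions": joint angles; "qvel": joint speeds; "tau": joint torques, N m; "position": TCP position; "tcp_rot": TCP orientation; "force": force on the tool from outside, world axes, zero at the start; "moment": the same for the moment, N m; "opening": opening from 0.0 (shut) to 1.0 (fully open); "grasp_force": force on a finger pad.
Only numpy, scipy, OpenCV 4.12 (cv2) and the standard library are available. Lean on these libraries where they do the work, as an engineer would, in place of code of your own. Each camera call takes 0.05 s, during which the arm holds its last target. There are 200 camera calls.

## Task

The glass window of the small degassing chamber is only finger-tight. Starting with the wing nut above the hose barb and going clockwise round the rim (seen from above), tighten each of the three wing nuts by one quarter turn clockwise, then go round once more in the same order with a second quarter turn each, so that the glass is drawn down evenly. Leave the small beaker and the dropper bottle where they stand.

Things in the scene. Friction and masses are not known exactly. Their poses are not given: they have to be found in the camera images.
- chamber: Round steel chamber, 191 mm across, fixed to the table; origin: centre of its underside, z up. Its steel clamp ring (flat top at z = 73 mm) holds a recessed glass window 116 mm across. A grey steel hose barb, the only port, sticks out level along the chamber's own -x at z = 30 mm, to 124 mm from the axis. Three wing nuts stand on a circle of 78 mm radius.
- nut_a_grip (a point): First wing nut, right above the hose barb. Point on its vertical axis at mid-height of the wings, 100 mm above the table; own x along the two wings (any direction at the start), z up. Wings: 46 mm tip to tip, 7 mm thick, top 9 mm above the point. Below it the 21 mm wide hub begins 9 mm down, the clamp ring 27 mm down.
- nut_b_grip (a point): The same point on the second nut, the next one clockwise from nut a seen from above (120 degrees on).
- nut_c_grip (a point): The same point on the third nut, the next one clockwise from nut b.
- nut_a (a joint): Angle in rad by which nut a has been turned clockwise (seen from above) since the start; starts at 0, a quarter turn is 1.57. Tight thread: it stays where it is left, needs 0.12 to 0.2 N m, and goes down 1.25 mm per turn.
- nut_b (a joint): The same for nut b.
- nut_c (a joint): The same for nut c.
- small_beaker: Glass beaker, 56 mm across, 70 mm high, standing left of the chamber towards the robot. A bystander. Origin at the centre of its underside.
- brown_dropper: Small amber dropper bottle with black cap, 30 mm across, 76 mm high, standing behind the chamber to the left. A bystander. Origin at the centre of its underside.

How it is judged:
By the outcome, as a careful person would: the job done as asked, in the order asked, and still so for the second after the job is handed in, with the robot touching nothing.
It also fails if it takes over 72 s, if anything falls off the work surface, if the arm or the gripper's body presses on something with over 40 N, if the wrist force passes 120 N, or if a joint passes its speed limit or range.

## Working session

There is one attempt and no reset: what is moved stays moved. The work goes in short steps, Python scripts to look and compute and a tool call to move; the robot and the scene stay as the last step left them, time stands still between calls to the robot, and variables do not carry over. Pictures are saved under pics/ and viewed, at most 10 in all, crops included, and the job is handed in when it is done.

Besides the shell and the picture viewer there is one more tool, called after "Call:" as a command line: name --argument value ..., lists and objects as JSON in quotes. servo_tool: Moves the arm, as the interface text tells. Its arguments: {"type":"object","properties":{"targets":{"type":"array"},"gripper":{"type":"number"}},"required":["targets"]}

```bash
ls; mkdir -p pics
python3 - <<'E'
from rig import bot,viewer
import cv2,numpy as np
s=bot.read_state();print(s['time_s'],s['position'],s['tcp_rot'],bot.grip_point_offset,s['opening'])
for n in("top","scene"):
    c=viewer.capture(n);cv2.imwrite(f"pics/{n}0.png",c["color"][:,:,::-1]);np.savez(f"{n}0.npz",**c)
    print(n,c["camera_matrix"],c["k1"],c["R"],c["t"])
E
```

```text
pics
0.0 [ 0.1731677  -0.59976504  0.22157665] [[ 9.60834652e-01  2.77122212e-01 -2.27696829e-04]
 [ 2.77122053e-01 -9.60832342e-01  2.13947613e-03]
 [ 3.74117880e-04 -2.11878261e-03 -9.99997685e-01]] 0.0187 0.9992688955696001
top [[428.32684012   0.         268.22435474]
 [  0.         428.32684012 185.70263083]
 [  0.           0.           1.        ]] -0.10183146026402749 [[-0.01414495 -0.99940695  0.03139548]
 [-0.99795983  0.01215552 -0.06267717]
 [ 0.06225837 -0.03221799 -0.99753992]] [0.21574526 0.54914511 1.00616265]
scene [[460.01629034   0.         252.08754593]
 [  0.         460.01629034 191.56588804]
 [  0.           0.           1.        ]] 0.052535938443756265 [[ 0.90300296 -0.42962117  0.00336113]
 [-0.17541235 -0.37581089 -0.90994323]
 [ 0.39219403  0.82109185 -0.41471921]] [-0.40700147  0.25744396  0.62075504]
```

View pics/top0.png

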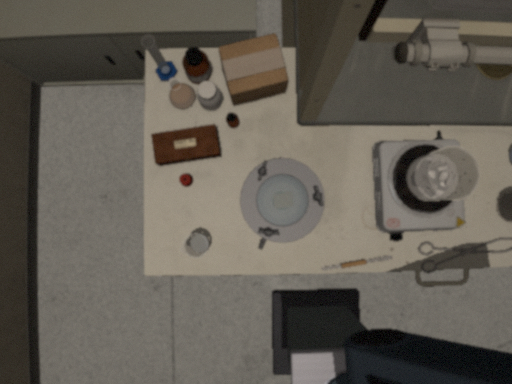

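View pics/scene0.png

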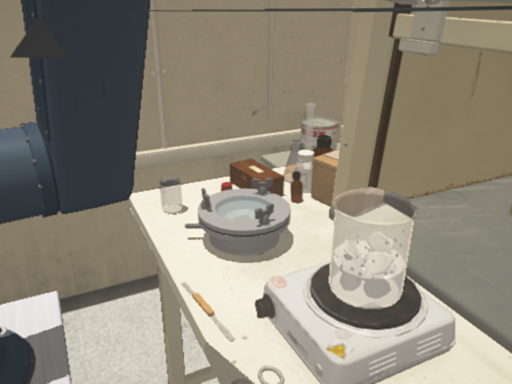

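The top view shows the chamber centred near (282,200), with the barb at about (262,245). That makes nut a (267,233), nut b (262,169) and nut c (318,194). Next I'll rectify this view at wing height.

```bash
cat > h.py <<'E'
import numpy as np,cv2
def proj(c,X):
    P=np.asarray(X,float)@c["R"].T+c["t"]; s=P[...,:2]/P[...,2:]
    s=s*(1+float(c["k1"])*(s**2).sum(-1,keepdims=True)); K=c["camera_matrix"]
    return s*K[0,0]+K[:2,2]
def rect(c,x0,y0,z,half,ppm):
    """top-down patch: up=+x, left=+y, ppm px per m"""
    n=int(2*half*ppm); i=(np.arange(n)+.5)/ppm-half
    X=np.stack([np.broadcast_to(x0-i[:,None],(n,n)),np.broadcast_to(y0-i[None],(n,n)),np.full((n,n),z)],-1)
    m=proj(c,X).astype(np.float32)
    return cv2.remap(c["color"],m[...,0],m[...,1],cv2.INTER_CUBIC)
E
python3 - <<'E'
from h import *
from scipy.optimize import fsolve
c=dict(np.load("top0.npz"))
def inv(p,z): return fsolve(lambda q:proj(c,np.array([q[0],q[1],z]))-p,[.5,0])
for n,p,z in[("cen",(282,200),.073),("a",(267,233),.1),("b",(262,169),.1),("c",(318,194),.1),("beak",(199,240),.05),("drop",(232,119),.07)]: print(n,inv(p,z))
x,y=inv((282,200),.073)
I=rect(c,x,y,.1,.14,2140)[:,:,::-1].copy()
I=cv2.convertScaleAbs(I,alpha=1.5)
cv2.imwrite("pics/rect0.png",I)
print(I.shape)
E
```

```text
cen [0.51576978 0.17997761]
a [0.44389918 0.21538701]
b [0.58328074 0.22436419]
c [0.52704357 0.10257383]
beak [0.42774165 0.36909943]
drop [0.70136459 0.29054826]
(599, 599, 3)
```

View pics/rect0.png

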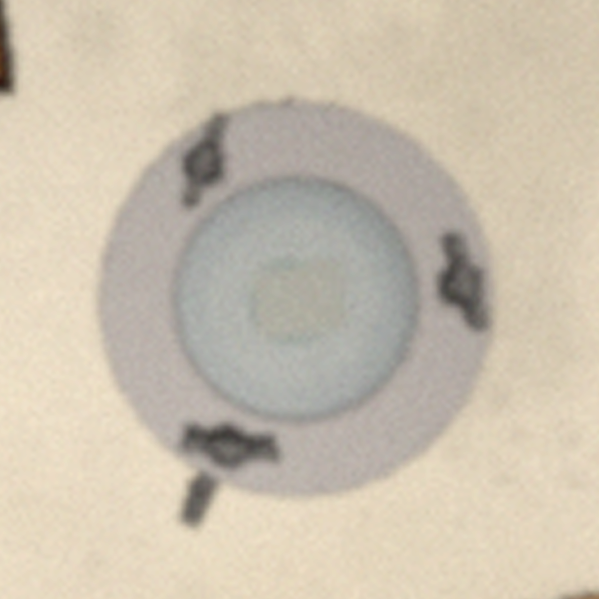

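The wing nuts, measured on the rectified view (wing-axis angles are world angles):

| Nut | Rectified px | World x, y (m) | Wing axis |
|---|---|---|---|
| a | (229,444) | .448, .213 | 83° |
| b | (204,160) | .581, .225 | 162° |
| c | (464,284) | .523, .103 | 20° |

All three sit about 77 mm from the centre and 120° apart, which matches the description. I'll approach high, past the hotplate beaker.

```bash
cat >> h.py <<'E'
def yaw(R): return np.degrees(np.arctan2(R[1,0],R[0,0]))
def go(p,R,*goals):
    """tool-frame offset and dr (small tilt undone) from pose p,R to goals (x,y,z,psi)"""
    from scipy.spatial.transform import Rotation as Ro
    for g in goals:
        a=np.radians(g[3]);c,s=np.cos(a),np.sin(a)
        G=np.array([[c,s,0],[s,-c,0],[0,0,-1]])
        print(g,"off",np.round(R.T@(np.array(g[:3])-p),4),"dr",np.round(Ro.from_matrix(R.T@G).as_rotvec(degrees=True),2))
E
python3 - <<'E'
from rig import bot
from h import *
s=bot.read_state();R=np.array(s['tcp_rot']);p=np.array(s['position'])
go(np.array([.173,-.6,.223]),R,(.173,-.6,.42,16.1),(.42,-.15,.42,50),(.448,.2125,.25,83.4))
E
```

```text
(0.173, -0.6, 0.42, 16.1) off [ 1.00e-04 -4.00e-04 -1.97e-01] dr [-0.11 -0.02 -0.01]
(0.42, -0.15, 0.42, 50) off [ 0.3621 -0.3643 -0.1962] dr [ -0.1   -0.05 -33.91]
(0.448, 0.2125, 0.25, 83.4) off [ 0.4894 -0.7045 -0.0255] dr [ -0.09  -0.08 -67.31]
```

Call:
servo_tool --targets '[{"offset": [0, 0, -0.197], "dr": [0, 0, 0]}, {"offset": [0, 0, -0.197], "dr": [0, 0, 0]}, {"offset": [0, 0, -0.197], "dr": [0, 0, 0]}, {"offset": [0, 0, -0.197], "dr": [0, 0, 0]}, {"offset": [0, 0, -0.197], "dr": [0, 0, 0]}, {"offset": [0.362, -0.364, -0.197], "dr": [0, 0, -34]}, {"offset": [0.362, -0.364, -0.197], "dr": [0, 0, -34]}, {"offset": [0.362, -0.364, -0.197], "dr": [0, 0, -34]}, {"offset": [0.362, -0.364, -0.197], "dr": [0, 0, -34]}, {"offset": [0.362, -0.364, -0.197], "dr": [0, 0, -34]}, {"offset": [0.362, -0.364, -0.197], "dr": [0, 0, -34]}, {"offset": [0.362, -0.364, -0.197], "dr": [0, 0, -34]}, {"offset": [0.362, -0.364, -0.197], "dr": [0, 0, -34]}, {"offset": [0.362, -0.364, -0.197], "dr": [0, 0, -34]}, {"offset": [0.362, -0.364, -0.197], "dr": [0, 0, -34]}, {"offset": [0.362, -0.364, -0.197], "dr": [0, 0, -34]}, {"offset": [0.362, -0.364, -0.197], "dr": [0, 0, -34]}, {"offset": [0.362, -0.364, -0.197], "dr": [0, 0, -34]}, {"offset": [0.362, -0.364, -0.197], "dr": [0, 0, -34]}]' --gripper 0.1

```text
time_s: 1.68
position: [0.4209, -0.1471, 0.4193]
tcp_rot: [[0.637, 0.771, -0.0], [0.771, -0.637, 0.001], [0.001, -0.001, -1.0]]
force: [-0.5, 0.9, 0.2]
opening: 0.452
grasp_force: 0.0
```

Run:
```python
from rig import bot
from h import *
s=bot.read_state();R=np.array(s['tcp_rot']);p=np.array(s['position']);print(p,yaw(R),s['time_s'])
go(p,R,(.448,.2125,.2,83.4))
```

```text
[ 0.42088126 -0.14711435  0.41931775] 50.414680841883424 1.6833
(0.448, 0.2125, 0.2, 83.4) off [ 0.2942 -0.208   0.2198] dr [ -0.04  -0.08 -32.99]
```

Call:
servo_tool --targets '[{"offset": [0.294, -0.208, 0.22], "dr": [0, 0, -33]}, {"offset": [0.294, -0.208, 0.22], "dr": [0, 0, -33]}, {"offset": [0.294, -0.208, 0.22], "dr": [0, 0, -33]}, {"offset": [0.294, -0.208, 0.22], "dr": [0, 0, -33]}, {"offset": [0.294, -0.208, 0.22], "dr": [0, 0, -33]}, {"offset": [0.294, -0.208, 0.22], "dr": [0, 0, -33]}, {"offset": [0.294, -0.208, 0.22], "dr": [0, 0, -33]}, {"offset": [0.294, -0.208, 0.22], "dr": [0, 0, -33]}, {"offset": [0.294, -0.208, 0.22], "dr": [0, 0, -33]}, {"offset": [0.294, -0.208, 0.22], "dr": [0, 0, -33]}, {"offset": [0.294, -0.208, 0.22], "dr": [0, 0, -33]}, {"offset": [0.294, -0.208, 0.22], "dr": [0, 0, -33]}, {"offset": [0.294, -0.208, 0.22], "dr": [0, 0, -33]}, {"offset": [0.294, -0.208, 0.22], "dr": [0, 0, -33]}]'

```text
time_s: 2.85
position: [0.45, 0.2071, 0.2003]
tcp_rot: [[0.122, 0.993, 0.001], [0.993, -0.122, -0.0], [-0.0, 0.001, -1.0]]
force: [-0.0, 0.9, -0.2]
opening: 0.446
grasp_force: 0.0
```

Run:
```python
from rig import bot,viewer
from h import *
s=bot.read_state();R=np.array(s['tcp_rot']);p=np.array(s['position']);print(p,yaw(R),s['time_s'],s['opening'])
go(p,R,(.448,.2125,.0935,83.4))
c=viewer.capture("wrist");np.savez("w0.npz",**c);print(-c["R"].T@c["t"]);print(c["R"],proj(c,[[.448,.2125,.1],[.581,.2245,.1],[.523,.103,.1]]))
I=cv2.convertScaleAbs(cv2.resize(c["color"][:,:,::-1],(768,576)),alpha=1.3)
cv2.imwrite("pics/w0.png",I)
```

```text
[0.45000633 0.20705491 0.20028397] 82.99819469848794 2.85 0.4455695205940277
(0.448, 0.2125, 0.0935, 83.4) off [ 0.0052 -0.0028  0.1068] dr [ 0.07  0.02 -0.4 ]
[0.46003735 0.2887897  0.36152479]
[[ 0.99257062 -0.12165427  0.00195253]
 [-0.11685263 -0.94867787  0.29386352]
 [-0.03389743 -0.29190846 -0.95584539]] [[255.68729135 186.19893328]
 [391.70744683 158.01355673]
 [336.05048158 273.25909215]]
```

View pics/w0.png

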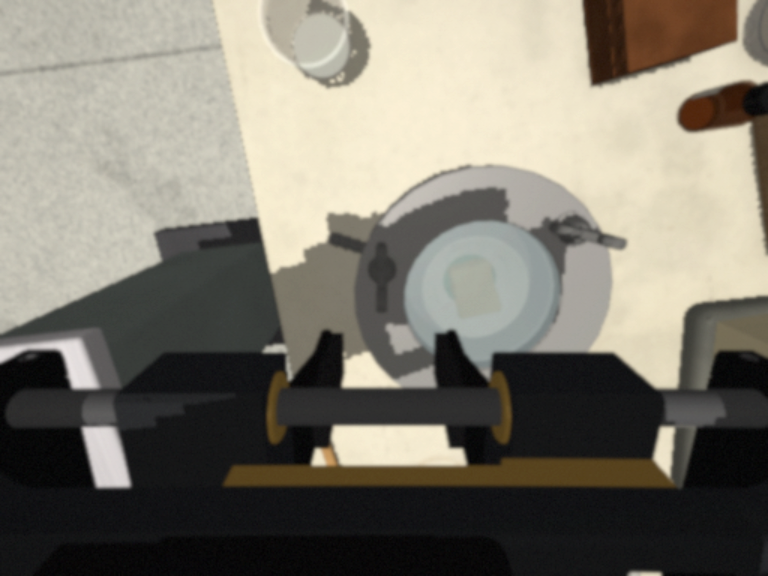

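The wrist view shows nut a at (381,277), i.e. (254,185) in raw pixels against a predicted (256,186). Its wings run along tool x as expected. I'll settle over it before descending.

Call:
servo_tool --targets '[{"offset": [0, 0, 0.04], "dr": [0, 0, 0]}, {"offset": [0, 0, 0.07], "dr": [0, 0, 0]}, {"offset": [0, 0, 0.07], "dr": [0, 0, 0]}, {"offset": [0, 0, 0.07], "dr": [0, 0, 0]}]'

```text
time_s: 3.23
position: [0.4489, 0.2072, 0.1295]
tcp_rot: [[0.122, 0.992, -0.002], [0.992, -0.122, -0.001], [-0.001, -0.002, -1.0]]
force: [0.9, -0.0, 0.6]
opening: 0.451
grasp_force: 0.0
```

Run:
```python
from rig import bot,viewer
from h import *
s=bot.read_state();R=np.array(s['tcp_rot']);p=np.array(s['position']);print(p,yaw(R),s['time_s'],s['qvel'],s['joint_positions'])
go(p,R,(.4475,.2125,.0945,83.4))
```

```text
[0.44889234 0.20719745 0.12951634] 82.97201037073147 3.2333 [ 0.56598841 -2.32897533 -2.37300263  0.15154578 -0.0275694   0.05469631] [ 1.18074755e+01  2.86477423e+01  1.05655689e+02 -1.06544085e-02
  4.58345587e+01  1.88429556e+01]
(0.4475, 0.2125, 0.0945, 83.4) off [ 0.0051 -0.002   0.035 ] dr [-0.13  0.05 -0.43]
```

Call:
servo_tool --targets '[{"offset": [0.005, -0.002, 0.01], "dr": [0, 0, 0]}, {"offset": [0.005, -0.002, 0.025], "dr": [0, 0, 0]}, {"offset": [0.005, -0.002, 0.035], "dr": [0, 0, 0]}, {"offset": [0.005, -0.002, 0.035], "dr": [0, 0, 0]}, {"offset": [0.005, -0.002, 0.035], "dr": [0, 0, 0]}]'

```text
time_s: 3.65
position: [0.4482, 0.2138, 0.095]
tcp_rot: [[0.12, 0.993, 0.0], [0.993, -0.12, 0.0], [0.0, 0.0, -1.0]]
force: [-0.9, -0.6, 0.1]
opening: 0.449
grasp_force: 0.0
```

Call:
servo_tool --targets '[{"offset": [0, 0, 0], "dr": [0, 0, 0]}, {"offset": [0, 0, 0], "dr": [0, 0, 0]}, {"offset": [0, 0, 0], "dr": [0, 0, 0]}, {"offset": [0, 0, 0], "dr": [0, 0, 0]}, {"offset": [0, 0, 0], "dr": [0, 0, 0]}]' --gripper 1

```text
time_s: 4.07
position: [0.448, 0.2138, 0.0949]
tcp_rot: [[0.12, 0.993, 0.001], [0.993, -0.12, 0.0], [0.0, 0.001, -1.0]]
force: [0.4, 0.4, 0.1]
opening: 0.159
grasp_force: 0.0
```

Call:
servo_tool --targets '[{"offset": [0, 0, 0], "dr": [0, 0, 0]}, {"offset": [0, 0, 0], "dr": [0, 0, 0]}, {"offset": [0, 0, 0], "dr": [0, 0, 0]}, {"offset": [0, 0, 0], "dr": [0, 0, 0]}]'

```text
time_s: 4.4
position: [0.4462, 0.2138, 0.0945]
tcp_rot: [[0.12, 0.993, -0.003], [0.993, -0.12, -0.0], [-0.0, -0.003, -1.0]]
force: [-5.0, 2.7, 6.3]
opening: 0.074
grasp_force: 30.0
```

Run:
```python
from rig import bot
from h import *
s=bot.read_state();R=np.array(s['tcp_rot']);p=np.array(s['position']);print(p,yaw(R),s['moment'],s['force'],s['tau'],s['opening']*87)
```

```text
[0.44624974 0.21381806 0.09453658] 83.0821862886842 [0.25312162 0.82904029 0.02609891] [-5.00504147  2.67681595  6.34353714] [-1.94387980e+00 -3.56254721e+01 -1.15182236e+01 -5.31296320e-01
 -1.32951580e+00  3.65391432e-03] 6.401109622725902
```

Gripped at 6.4 mm, and the nut's axis is 1.8 mm lower in x than I commanded. I'll recentre while making the quarter turn.

Call:
servo_tool --targets '[{"offset": [0, -0.0018, 0], "dr": [0, 0, 3]}, {"offset": [0, -0.0018, 0], "dr": [0, 0, 9]}, {"offset": [0, -0.0018, 0], "dr": [0, 0, 16]}, {"offset": [0, -0.0018, 0], "dr": [0, 0, 23]}, {"offset": [0, -0.0018, 0], "dr": [0, 0, 30]}, {"offset": [0, -0.0018, 0], "dr": [0, 0, 37]}, {"offset": [0, -0.0018, 0], "dr": [0, 0, 44]}, {"offset": [0, -0.0018, 0.0002], "dr": [0, 0, 51]}, {"offset": [0, -0.0018, 0.0003], "dr": [0, 0, 58]}, {"offset": [0, -0.0018, 0.0003], "dr": [0, 0, 65]}, {"offset": [0, -0.0018, 0.0003], "dr": [0, 0, 72]}, {"offset": [0, -0.0018, 0.0003], "dr": [0, 0, 79]}, {"offset": [0, -0.0018, 0.0003], "dr": [0, 0, 86]}, {"offset": [0, -0.0018, 0.0003], "dr": [0, 0, 90]}, {"offset": [0, -0.0018, 0.0003], "dr": [0, 0, 90]}, {"offset": [0, -0.0018, 0.0003], "dr": [0, 0, 90]}]'

```text
time_s: 5.73
position: [0.4473, 0.2125, 0.0943]
tcp_rot: [[0.993, -0.119, 0.002], [-0.119, -0.993, -0.003], [0.002, 0.002, -1.0]]
force: [-1.1, -5.1, 1.7]
opening: 0.076
grasp_force: 30.0
```

Run:
```python
from rig import bot
from h import *
s=bot.read_state();R=np.array(s['tcp_rot']);p=np.array(s['position']);print(p,yaw(R),s['moment'],s['force'],s['opening']*87,s['joint_positions'])
```

```text
[0.44726078 0.21249211 0.09427233] -6.806210390276501 [-0.85829089  0.12577594  0.06854107] [-1.08470428 -5.10043679  1.73886511] 6.5985487193554055 [ 12.56530894  32.27588653 107.10828821  -0.25971795  40.5395107
 109.56893158]
```

Call:
servo_tool --targets '[{"offset": [0, 0, 0], "dr": [0, 0, 0]}, {"offset": [0, 0, 0], "dr": [0, 0, 0]}, {"offset": [0, 0, 0], "dr": [0, 0, 0]}, {"offset": [0, 0, -0.02], "dr": [0, 0, 0]}, {"offset": [0, 0, -0.04], "dr": [0, 0, -5]}, {"offset": [0, 0, -0.04], "dr": [0, 0, -12]}, {"offset": [0, 0, -0.04], "dr": [0, 0, -19]}, {"offset": [0.02, 0, -0.04], "dr": [0, 0, -26]}, {"offset": [0.04, 0, -0.04], "dr": [0, 0, -33]}, {"offset": [0.06, 0, -0.04], "dr": [0, 0, -40]}, {"offset": [0.08, -0.01, -0.04], "dr": [0, 0, -47]}, {"offset": [0.1, -0.02, -0.04], "dr": [0, 0, -54]}, {"offset": [0.12, -0.025, -0.04], "dr": [0, 0, -61]}, {"offset": [0.13, -0.027, -0.04], "dr": [0, 0, -68]}, {"offset": [0.13, -0.027, -0.04], "dr": [0, 0, -75]}, {"offset": [0.13, -0.027, -0.04], "dr": [0, 0, -82]}, {"offset": [0.13, -0.027, -0.04], "dr": [0, 0, -89]}, {"offset": [0.13, -0.027, -0.04], "dr": [0, 0, -96]}, {"offset": [0.13, -0.027, -0.04], "dr": [0, 0, -103]}, {"offset": [0.13, -0.027, -0.04], "dr": [0, 0, -110]}]' --gripper 0.3

```text
time_s: 7.4
position: [0.5787, 0.2254, 0.134]
tcp_rot: [[-0.233, 0.973, 0.001], [0.973, 0.233, 0.0], [0.0, 0.001, -1.0]]
force: [0.7, 0.2, 0.4]
opening: 0.346
grasp_force: 0.0
```

Run:
```python
from rig import bot,viewer
from h import *
s=bot.read_state();R=np.array(s['tcp_rot']);p=np.array(s['position']);print(p,yaw(R),s['time_s'],s['opening'],s['joint_positions'])
go(p,R,(.5797,.2245,.0945,161.8))
c=viewer.capture("wrist");np.savez("w1.npz",**c)
print(proj(c,[[.4465,.2122,.1],[.5797,.2245,.1],[.523,.103,.1]])*1.5)
I=cv2.convertScaleAbs(cv2.resize(c["color"][:,:,::-1],(768,576)),alpha=1.3)
cv2.imwrite("pics/w1.png",I)
```

```text
[0.57873109 0.22537793 0.13403665] 103.44634329559298 7.4 0.34633554026010105 [ 1.09791633e+01  3.60282350e+01  8.72317895e+01  7.23524274e-03
  5.66928769e+01 -2.47114896e+00]
(0.5797, 0.2245, 0.0945, 161.8) off [-0.0011  0.0007  0.0395] dr [ 5.000e-02  2.000e-02 -5.835e+01]
[[120.354241   292.13448199]
 [388.17392712 327.26801151]
 [245.02847397 494.2692138 ]]
```

View pics/w1.png

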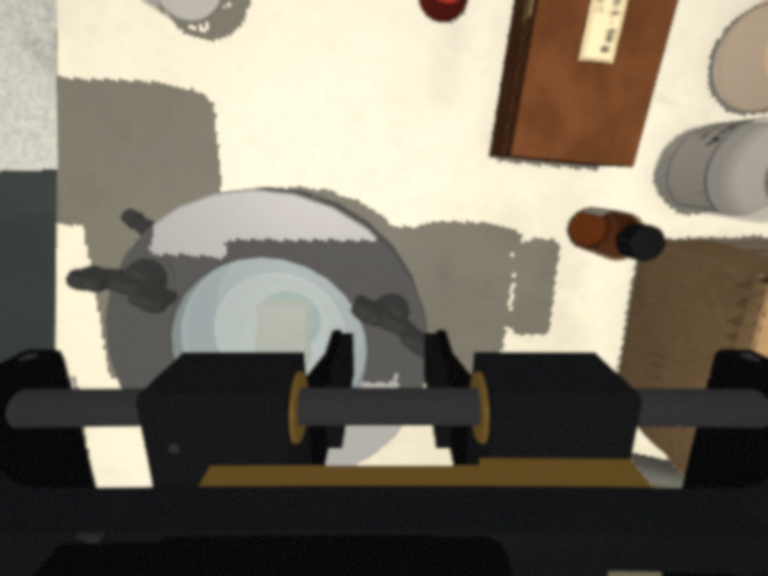

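The view shows nut a turned, with wing tips at (75,279) and (170,297). Nut b's wing runs from (362,303) towards (430,350) and is partly hidden by a finger. I'll convert these to angles.

```bash
cat >> h.py <<'E'
def inv(c,p,z,g=(.5,.15)):
    from scipy.optimize import fsolve
    return fsolve(lambda q:proj(c,np.array([q[0],q[1],z]))-p,g)
def seg(c,p,q,z=.105):
    A,B=inv(c,np.array(p),z),inv(c,np.array(q),z); d=B-A
    print("mid",np.round((A+B)/2,4),"ang",np.degrees(np.arctan2(d[1],d[0]))%180,"len",np.hypot(*d))
E
python3 - <<'E'
from h import *
c=dict(np.load("w1.npz"))
seg(c,np.array([73,279])/1.5,np.array([171,299])/1.5);seg(c,np.array([358,304])/1.5,np.array([430,346])/1.5)
E
```

```text
mid [0.4504 0.2164] ang 0.6143681320698342 len 0.04555478590073692
mid [0.5821 0.2283] ang 161.3212732994719 len 0.04248650058027959
```

Call:
servo_tool --targets '[{"offset": [-0.001, 0.0005, 0], "dr": [0, 0, -7]}, {"offset": [-0.001, 0.0005, 0], "dr": [0, 0, -14]}, {"offset": [-0.001, 0.0005, 0], "dr": [0, 0, -21]}, {"offset": [-0.001, 0.0005, 0], "dr": [0, 0, -28]}, {"offset": [-0.001, 0.0005, 0], "dr": [0, 0, -35]}, {"offset": [-0.001, 0.0005, 0], "dr": [0, 0, -42]}, {"offset": [-0.001, 0.0005, 0], "dr": [0, 0, -49]}, {"offset": [-0.001, 0.0005, 0], "dr": [0, 0, -56]}, {"offset": [-0.001, 0.0005, 0], "dr": [0, 0, -58.3]}, {"offset": [-0.001, 0.0005, 0.015], "dr": [0, 0, -58.3]}, {"offset": [-0.001, 0.0005, 0.03], "dr": [0, 0, -58.3]}, {"offset": [-0.001, 0.0005, 0.0395], "dr": [0, 0, -58.3]}, {"offset": [-0.001, 0.0005, 0.0395], "dr": [0, 0, -58.3]}, {"offset": [-0.001, 0.0005, 0.0395], "dr": [0, 0, -58.3]}]'

```text
time_s: 8.62
position: [0.5788, 0.2243, 0.0941]
tcp_rot: [[-0.947, 0.32, -0.001], [0.32, 0.947, -0.0], [0.001, -0.001, -1.0]]
force: [-0.6, 0.4, -0.0]
opening: 0.348
grasp_force: 0.0
```

Call:
servo_tool --targets '[{"offset": [0, 0, 0], "dr": [0, 0, 0]}, {"offset": [0, 0, 0], "dr": [0, 0, 0]}, {"offset": [0, 0, 0], "dr": [0, 0, 0]}, {"offset": [0, 0, 0], "dr": [0, 0, 0]}, {"offset": [0, 0, 0], "dr": [0, 0, 0]}, {"offset": [0, 0, 0], "dr": [0, 0, 0]}, {"offset": [0, 0, 0], "dr": [0, 0, 0]}, {"offset": [0, 0, 0], "dr": [0, 0, 0]}]' --gripper 1

```text
time_s: 9.28
position: [0.5795, 0.2245, 0.0953]
tcp_rot: [[-0.948, 0.32, 0.001], [0.32, 0.948, 0.001], [-0.001, 0.001, -1.0]]
force: [-0.3, 0.9, 1.9]
opening: 0.076
grasp_force: 30.0
```

```bash
cat > st.py <<'E'
from rig import bot
from h import *
s=bot.read_state();R=np.array(s['tcp_rot']);p=np.array(s['position'])
print(np.round(p,4),yaw(R),"t",s['time_s'],"M",np.round(s['moment'],2),"F",np.round(s['force'],1),s['opening']*87,"j",np.round(s['joint_positions'],1))
E
python3 st.py
```

```text
[0.5795 0.2245 0.0953] 161.36593736688945 t 9.2833 M [ 0.23 -0.15 -0.11] F [-0.3  0.9  1.9] 6.583658320642981 j [ 10.9  39.1  88.6   0.   52.3 -60.5]
```

Call:
servo_tool --targets '[{"offset": [0, 0, 0], "dr": [0, 0, 3]}, {"offset": [0, 0, 0], "dr": [0, 0, 9]}, {"offset": [0, 0, 0], "dr": [0, 0, 16]}, {"offset": [0, 0, 0], "dr": [0, 0, 23]}, {"offset": [0, 0, 0], "dr": [0, 0, 30]}, {"offset": [0, 0, 0], "dr": [0, 0, 37]}, {"offset": [0, 0, 0], "dr": [0, 0, 44]}, {"offset": [0, 0, 0.0002], "dr": [0, 0, 51]}, {"offset": [0, 0, 0.0003], "dr": [0, 0, 58]}, {"offset": [0, 0, 0.0003], "dr": [0, 0, 65]}, {"offset": [0, 0, 0.0003], "dr": [0, 0, 72]}, {"offset": [0, 0, 0.0003], "dr": [0, 0, 79]}, {"offset": [0, 0, 0.0003], "dr": [0, 0, 86]}, {"offset": [0, 0, 0.0003], "dr": [0, 0, 90]}, {"offset": [0, 0, 0.0003], "dr": [0, 0, 90]}, {"offset": [0, 0, 0.0003], "dr": [0, 0, 90]}]'

```text
time_s: 10.62
position: [0.5807, 0.2251, 0.095]
tcp_rot: [[0.317, 0.948, 0.004], [0.948, -0.317, 0.002], [0.003, 0.003, -1.0]]
force: [3.3, 3.9, 1.0]
opening: 0.077
grasp_force: 30.0
```

```bash
python3 st.py; echo 'go(p,R,(.5215,.1025,.136,200.2))'|cat st.py - >/tmp/g.py; PYTHONPATH=. python3 /tmp/g.py
```

```text
[0.5807 0.2251 0.095 ] 71.49397996053895 t 10.6167 M [ 0.59 -0.54  0.  ] F [3.3 3.9 1. ] 6.662811173688808 j [10.9 39.2 88.5  0.1 52.1 29.4]Traceback (most recent call last):
  File "/tmp/g.py", line 1, in <module>
    from rig import bot
ModuleNotFoundError: No module named 'rig'
```

Call:
servo_tool --targets '[{"offset": [0, 0, 0], "dr": [0, 0, 0]}, {"offset": [0, 0, 0], "dr": [0, 0, 0]}, {"offset": [0, 0, 0], "dr": [0, 0, 0]}, {"offset": [0, 0, -0.02], "dr": [0, 0, 0]}, {"offset": [0, 0, -0.04], "dr": [0, 0, -5]}, {"offset": [-0.01, 0, -0.04], "dr": [0, 0, -12]}, {"offset": [-0.03, -0.003, -0.04], "dr": [0, 0, -19]}, {"offset": [-0.05, -0.006, -0.04], "dr": [0, 0, -26]}, {"offset": [-0.07, -0.009, -0.04], "dr": [0, 0, -33]}, {"offset": [-0.09, -0.012, -0.04], "dr": [0, 0, -40]}, {"offset": [-0.11, -0.015, -0.04], "dr": [0, 0, -47]}, {"offset": [-0.125, -0.015, -0.04], "dr": [0, 0, -54]}, {"offset": [-0.1343, -0.015, -0.04], "dr": [0, 0, -61]}, {"offset": [-0.1343, -0.015, -0.04], "dr": [0, 0, -68]}, {"offset": [-0.1343, -0.015, -0.04], "dr": [0, 0, -75]}, {"offset": [-0.1343, -0.015, -0.04], "dr": [0, 0, -82]}, {"offset": [-0.1343, -0.015, -0.04], "dr": [0, 0, -89]}, {"offset": [-0.1343, -0.015, -0.04], "dr": [0, 0, -96]}, {"offset": [-0.1343, -0.015, -0.04], "dr": [0, 0, -103]}, {"offset": [-0.1343, -0.015, -0.04], "dr": [0, 0, -110]}]' --gripper 0.3

```text
time_s: 12.28
position: [0.5208, 0.1014, 0.134]
tcp_rot: [[-1.0, -0.031, -0.003], [-0.031, 1.0, -0.0], [0.003, -0.0, -1.0]]
force: [-0.3, 1.0, 0.1]
opening: 0.349
grasp_force: 0.0
```

```bash
echo 'import sys;go(p,R,[float(v) for v in sys.argv[1:5]]) if len(sys.argv)>4 else 0' >> st.py; python3 st.py .524 .1024 .0945 200.2
python3 - <<'E'
from rig import viewer
from h import *
c=viewer.capture("wrist");np.savez("w2.npz",**c)
print(proj(c,[[.4465,.2122,.105],[.5807,.225,.105],[.524,.1024,.105]])*1.5)
cv2.imwrite("pics/w2.png",cv2.convertScaleAbs(cv2.resize(c["color"][:,:,::-1],(768,576)),alpha=1.3))
E
```

```text
[0.5208 0.1014 0.134 ] -178.23400717558508 t 12.2833 M [ 0.14 -0.17  0.03] F [-0.3  1.   0.1] 30.403053763552528 j [ -1.   30.4 100.4  -0.   49.4 -92.8]
[0.524, 0.1024, 0.0945, 200.2] off [-0.0034  0.0009  0.0395] dr [ 1.000e-02 -1.600e-01 -1.843e+01]
[[639.3624837  179.24640396]
 [611.35807336 436.00485608]
 [387.51590721 332.26696773]]
```

View pics/w2.png

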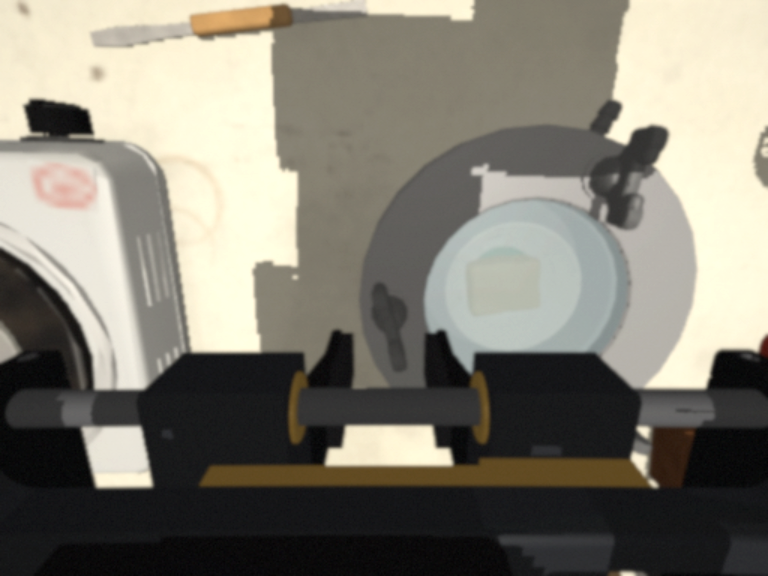

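Nut c is in view between the fingers, with wing tips at (379,285) and (399,370). Nut a's tips are at (656,130) and (623,226).

Run:
```python
from h import *
c=dict(np.load("w2.npz"))
for z in(.1,.108): seg(c,np.array([379,285])/1.5,np.array([399,370])/1.5,z);seg(c,np.array([656,130])/1.5,np.array([623,226])/1.5,z)
```

```text
mid [0.5243 0.1033] ang 14.096473445477235 len 0.04819205451308797
mid [0.4469 0.215 ] ang 172.21283169538896 len 0.042950872848331
mid [0.5208 0.1032] ang 14.096473447106 len 0.046219825893497296
mid [0.4466 0.2103] ang 172.21283169543537 len 0.04119313619324225
```

Run:
```python
from h import *
def pca(c,x,y,hard,z=.105):
    P=rect(c,x,y,z,.03,4000); g=cv2.GaussianBlur(cv2.cvtColor(P,cv2.COLOR_RGB2GRAY),(9,9),0)
    for th in hard:
        m=g<th; n,l,st,_=cv2.connectedComponentsWithStats(m.astype(np.uint8)); k=1+np.argmax(st[1:,4])
        v,u=np.nonzero(l==k); C=np.cov(-v,-u); w,E=np.linalg.eigh(C); e=E[:,1]
        print(th,st[k],"ang",np.degrees(np.arctan2(e[1],e[0]))%180,"c",x+.03-v.mean()/4000,y+.03-u.mean()/4000,np.sqrt(w)/4)
    return g
c=dict(np.load("top0.npz"))
for q in[(.448,.2125),(.581,.2245),(.523,.103)]: pca(c,*q,(80,95,105))
c=dict(np.load("w2.npz"));g=pca(c,.523,.103,(45,55,65))
print(np.percentile(g,[2,10,30,60,90]))
cv2.imwrite("pics/c.png",cv2.convertScaleAbs(cv2.resize(g,(480,480)),alpha=2))
```

```text
80 [  34   83  171   77 8319] ang 82.09520583822504 c 0.4483499519172977 0.21318070080538526 [ 4.10837722 10.70991753]
95 [   28    78   183    88 10775] ang 82.23916678732397 c 0.44818252900232014 0.21313890951276102 [ 4.75036122 11.76055999]
105 [   22    75   194    95 12755] ang 82.36995996043073 c 0.4480911015288122 0.21314682477459818 [ 5.26988095 12.4531116 ]
80 [  81   43   74  163 6836] ang 160.78727208834871 c 0.5793256655939145 0.2246803686366296 [4.06888367 9.34858379]
95 [  76   37   89  176 9571] ang 160.37863687601367 c 0.5795849179814021 0.22447019642670568 [ 4.67841712 10.89957855]
105 [   70    34   102   184 12076] ang 160.33270619204794 c 0.5796105705531633 0.22447205200397483 [ 5.45563898 11.61735683]
80 [  69   28   86  175 8774] ang 16.82177668887465 c 0.5234095053567358 0.10517588899019832 [ 4.49453506 10.75642936]
95 [   64    22    98   188 11738] ang 16.801896767653375 c 0.5235937979212814 0.10490767166467882 [ 5.25160604 11.91413971]
105 [   59    16   109   199 14401] ang 16.492142536624698 c 0.5238199777793209 0.10486865495451705 [ 5.95143658 12.68653089]
45 [   0    0   48  123 5387] ang 2.2116406504044903 c 0.5381700853907556 0.12730206979766104 [3.28548288 8.41210056]
55 [  83   31   73  189 7407] ang 14.10252540976606 c 0.5193717766977184 0.1037024436343999 [ 3.55529096 12.30211546]
65 [  79   27   81  196 9169] ang 14.043945336288914 c 0.5198601537790382 0.10374274730068711 [ 3.98710746 12.98563592]
[ 10.  14.  51.  71. 107.]
```

View pics/c.png

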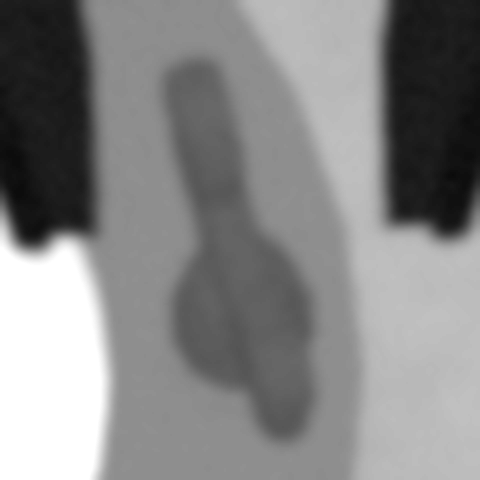

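The rectified crop of nut c shows wing tips at (195,60) and (290,440), which gives an angle of 14–15°. The top view's PCA gives 16.8°. I'll use about 15°.

Call:
servo_tool --targets '[{"offset": [-0.003, 0.001, 0], "dr": [0, 0, -7]}, {"offset": [-0.003, 0.001, 0], "dr": [0, 0, -13.4]}, {"offset": [-0.003, 0.001, 0.005], "dr": [0, 0, -13.4]}, {"offset": [-0.003, 0.001, 0.02], "dr": [0, 0, -13.4]}, {"offset": [-0.003, 0.001, 0.032], "dr": [0, 0, -13.4]}, {"offset": [-0.003, 0.001, 0.0395], "dr": [0, 0, -13.4]}, {"offset": [-0.003, 0.001, 0.0395], "dr": [0, 0, -13.4]}, {"offset": [-0.003, 0.001, 0.0395], "dr": [0, 0, -13.4]}]'

```text
time_s: 13.0
position: [0.5244, 0.1027, 0.0944]
tcp_rot: [[-0.967, -0.253, -0.002], [-0.253, 0.967, -0.0], [0.002, 0.0, -1.0]]
force: [-0.1, 0.3, -0.2]
opening: 0.353
grasp_force: 0.0
```

Call:
servo_tool --targets '[{"offset": [0, 0, 0], "dr": [0, 0, 0]}, {"offset": [0, 0, 0], "dr": [0, 0, 0]}, {"offset": [0, 0, 0], "dr": [0, 0, 0]}, {"offset": [0, 0, 0], "dr": [0, 0, 0]}, {"offset": [0, 0, 0], "dr": [0, 0, 0]}, {"offset": [0, 0, 0], "dr": [0, 0, 0]}, {"offset": [0, 0, 0], "dr": [0, 0, 0]}, {"offset": [0, 0, 0], "dr": [0, 0, 0]}]' --gripper 1

```text
time_s: 13.67
position: [0.5254, 0.1025, 0.0953]
tcp_rot: [[-0.967, -0.256, 0.001], [-0.256, 0.967, -0.001], [-0.001, -0.001, -1.0]]
force: [-0.5, -2.3, 3.6]
opening: 0.075
grasp_force: 30.0
```

```bash
python3 st.py
```

```text
[0.5254 0.1025 0.0953] -165.18631084395602 t 13.6667 M [-0.38 -0.15  0.12] F [-0.5 -2.3  3.6] 6.498708949161172 j [-9.000e-01  3.420e+01  1.013e+02 -1.000e-01  4.440e+01 -1.057e+02]
```

Call:
servo_tool --targets '[{"offset": [0, 0, 0], "dr": [0, 0, 3]}, {"offset": [0, 0, 0], "dr": [0, 0, 9]}, {"offset": [0, 0, 0], "dr": [0, 0, 16]}, {"offset": [0, 0, 0], "dr": [0, 0, 23]}, {"offset": [0, 0, 0], "dr": [0, 0, 30]}, {"offset": [0, 0, 0], "dr": [0, 0, 37]}, {"offset": [0, 0, 0], "dr": [0, 0, 44]}, {"offset": [0, 0, 0.0002], "dr": [0, 0, 51]}, {"offset": [0, 0, 0.0003], "dr": [0, 0, 58]}, {"offset": [0, 0, 0.0003], "dr": [0, 0, 65]}, {"offset": [0, 0, 0.0003], "dr": [0, 0, 72]}, {"offset": [0, 0, 0.0003], "dr": [0, 0, 79]}, {"offset": [0, 0, 0.0003], "dr": [0, 0, 86]}, {"offset": [0, 0, 0.0003], "dr": [0, 0, 90]}, {"offset": [0, 0, 0.0003], "dr": [0, 0, 90]}, {"offset": [0, 0, 0.0003], "dr": [0, 0, 90]}]'

```text
time_s: 15.0
position: [0.5241, 0.1001, 0.095]
tcp_rot: [[-0.257, 0.966, -0.002], [0.966, 0.257, -0.005], [-0.004, -0.004, -1.0]]
force: [-2.3, -11.5, 5.9]
opening: 0.076
grasp_force: 30.0
```

```bash
python3 st.py .447 .2124 .0945 173.2
```

```text
[0.5241 0.1001 0.095 ] 104.90914881147188 t 15.0 M [-1.99  0.32  0.11] F [ -2.3 -11.5   5.9] 6.611185841060076 j [ -1.   34.2 101.4  -0.4  44.5 -15.7]
[0.447, 0.2124, 0.0945, 173.2] off [ 0.1283 -0.0456  0.0002] dr [ -0.31   0.07 -68.29]
```

Call:
servo_tool --targets '[{"offset": [0, 0, 0], "dr": [0, 0, 0]}, {"offset": [0, 0, 0], "dr": [0, 0, 0]}, {"offset": [0, 0, 0], "dr": [0, 0, 0]}, {"offset": [0, 0, -0.02], "dr": [0, 0, 0]}, {"offset": [0, 0, -0.04], "dr": [0, 0, -7]}, {"offset": [0.02, -0.005, -0.04], "dr": [0, 0, -14]}, {"offset": [0.04, -0.015, -0.04], "dr": [0, 0, -21]}, {"offset": [0.06, -0.022, -0.04], "dr": [0, 0, -28]}, {"offset": [0.08, -0.03, -0.04], "dr": [0, 0, -35]}, {"offset": [0.1, -0.037, -0.04], "dr": [0, 0, -42]}, {"offset": [0.12, -0.044, -0.04], "dr": [0, 0, -49]}, {"offset": [0.126, -0.046, -0.04], "dr": [0, 0, -56]}, {"offset": [0.126, -0.046, -0.04], "dr": [0, 0, -63]}, {"offset": [0.126, -0.046, -0.04], "dr": [0, 0, -68.3]}, {"offset": [0.126, -0.046, -0.02], "dr": [0, 0, -68.3]}, {"offset": [0.126, -0.046, -0.02], "dr": [0, 0, -68.3]}, {"offset": [0.126, -0.046, -0.02], "dr": [0, 0, -68.3]}]' --gripper 0.3

```text
time_s: 16.42
position: [0.4474, 0.2131, 0.114]
tcp_rot: [[-0.993, 0.121, -0.003], [0.121, 0.993, -0.0], [0.003, -0.001, -1.0]]
force: [-0.6, 0.2, 1.1]
opening: 0.353
grasp_force: 0.0
```

```bash
python3 st.py .447 .2124 .0942 173.2
```

```text
[0.4474 0.2131 0.114 ] 173.07813843095406 t 16.4167 M [ 0.07 -0.16 -0.  ] F [-0.6  0.2  1.1] 30.712465898072992 j [ 12.5  30.3 106.2   0.   43.7 -70.6]
[0.447, 0.2124, 0.0942, 173.2] off [ 0.0002 -0.0008  0.0198] dr [-0.03 -0.16 -0.12]
```

Call:
servo_tool --targets '[{"offset": [0, -0.0008, 0.01], "dr": [0, 0, 0]}, {"offset": [0, -0.0008, 0.0195], "dr": [0, 0, 0]}, {"offset": [0, -0.0008, 0.0195], "dr": [0, 0, 0]}, {"offset": [0, -0.0008, 0.0195], "dr": [0, 0, 0]}]'

```text
time_s: 16.75
position: [0.4479, 0.2121, 0.0949]
tcp_rot: [[-0.993, 0.121, -0.001], [0.121, 0.993, -0.0], [0.001, -0.0, -1.0]]
force: [-0.6, 0.0, 0.3]
opening: 0.354
grasp_force: 0.0
```

Call:
servo_tool --targets '[{"offset": [0, 0, 0], "dr": [0, 0, 0]}, {"offset": [0, 0, 0], "dr": [0, 0, 0]}, {"offset": [0, 0, 0], "dr": [0, 0, 0]}, {"offset": [0, 0, 0], "dr": [0, 0, 0]}, {"offset": [0, 0, 0], "dr": [0, 0, 0]}, {"offset": [0, 0, 0], "dr": [0, 0, 0]}, {"offset": [0, 0, 0], "dr": [0, 0, 0]}, {"offset": [0, 0, 0], "dr": [0, 0, 0]}]' --gripper 1

```text
time_s: 17.42
position: [0.4485, 0.2122, 0.0954]
tcp_rot: [[-0.993, 0.12, 0.001], [0.12, 0.993, 0.0], [-0.001, 0.0, -1.0]]
force: [0.4, 0.7, 2.4]
opening: 0.079
grasp_force: 30.0
```

```bash
python3 st.py
```

```text
[0.4485 0.2122 0.0954] 173.0953057198143 t 17.4167 M [ 0.07 -0.11  0.08] F [0.4 0.7 2.4] 6.885594425173537 j [ 12.4  32.2 106.9   0.   40.8 -70.7]
```

Call:
servo_tool --targets '[{"offset": [0, 0, 0], "dr": [0, 0, 3]}, {"offset": [0, 0, 0], "dr": [0, 0, 9]}, {"offset": [0, 0, 0], "dr": [0, 0, 16]}, {"offset": [0, 0, 0], "dr": [0, 0, 23]}, {"offset": [0, 0, 0], "dr": [0, 0, 30]}, {"offset": [0, 0, 0], "dr": [0, 0, 37]}, {"offset": [0, 0, 0], "dr": [0, 0, 44]}, {"offset": [0, 0, 0.0002], "dr": [0, 0, 51]}, {"offset": [0, 0, 0.0003], "dr": [0, 0, 58]}, {"offset": [0, 0, 0.0003], "dr": [0, 0, 65]}, {"offset": [0, 0, 0.0003], "dr": [0, 0, 72]}, {"offset": [0, 0, 0.0003], "dr": [0, 0, 79]}, {"offset": [0, 0, 0.0003], "dr": [0, 0, 86]}, {"offset": [0, 0, 0.0003], "dr": [0, 0, 90]}, {"offset": [0, 0, 0.0003], "dr": [0, 0, 90]}, {"offset": [0, 0, 0.0003], "dr": [0, 0, 90]}]'

```text
time_s: 18.75
position: [0.4457, 0.2102, 0.095]
tcp_rot: [[0.118, 0.993, -0.005], [0.993, -0.118, -0.004], [-0.005, -0.005, -1.0]]
force: [-2.6, -6.6, 7.1]
opening: 0.074
grasp_force: 30.0
```

```bash
python3 st.py .5805 .2248 .0945 71.6
```

```text
[0.4457 0.2102 0.095 ] 83.20429320776464 t 18.75 M [-1.19  0.48  0.14] F [-2.6 -6.6  7.1] 6.414241149351412 j [ 12.3  32.2 107.1  -0.2  41.1  19.3]
[0.5805, 0.2248, 0.0945, 71.6] off [ 0.0304  0.1321 -0.0003] dr [-0.26  0.29 11.6 ]
```

Call:
servo_tool --targets '[{"offset": [0, 0, 0], "dr": [0, 0, 0]}, {"offset": [0, 0, 0], "dr": [0, 0, 0]}, {"offset": [0, 0, 0], "dr": [0, 0, 0]}, {"offset": [0, 0, -0.02], "dr": [0, 0, 0]}, {"offset": [0, 0, -0.04], "dr": [0, 0, 0]}, {"offset": [0.002, 0.01, -0.04], "dr": [0, 0, 0]}, {"offset": [0.006, 0.03, -0.04], "dr": [0, 0, 3]}, {"offset": [0.012, 0.055, -0.04], "dr": [0, 0, 6]}, {"offset": [0.018, 0.08, -0.04], "dr": [0, 0, 9]}, {"offset": [0.023, 0.105, -0.04], "dr": [0, 0, 11.6]}, {"offset": [0.028, 0.125, -0.04], "dr": [0, 0, 11.6]}, {"offset": [0.028, 0.131, -0.04], "dr": [0, 0, 11.6]}, {"offset": [0.028, 0.131, -0.03], "dr": [0, 0, 11.6]}, {"offset": [0.028, 0.131, -0.02], "dr": [0, 0, 11.6]}, {"offset": [0.028, 0.131, -0.02], "dr": [0, 0, 11.6]}, {"offset": [0.028, 0.131, -0.02], "dr": [0, 0, 11.6]}]' --gripper 0.3

```text
time_s: 20.08
position: [0.5789, 0.2239, 0.1131]
tcp_rot: [[0.317, 0.948, -0.005], [0.948, -0.317, -0.001], [-0.002, -0.005, -1.0]]
force: [0.3, -0.4, -0.6]
opening: 0.353
grasp_force: 0.0
```

```bash
python3 st.py .5805 .2248 .0942 71.5
```

```text
[0.5789 0.2239 0.1131] 71.50949825687249 t 20.0833 M [ 0.02 -0.13  0.06] F [ 0.3 -0.4 -0.6] 30.69961191811562 j [10.8 37.7 87.8  0.  54.7 29.3]
[0.5805, 0.2248, 0.0942, 71.5] off [0.0014 0.0014 0.0189] dr [-0.26  0.14  0.01]
```

Call:
servo_tool --targets '[{"offset": [0.0014, 0.0014, 0.01], "dr": [0, 0, 0]}, {"offset": [0.0014, 0.0014, 0.019], "dr": [0, 0, 0]}, {"offset": [0.0014, 0.0014, 0.019], "dr": [0, 0, 0]}, {"offset": [0.0014, 0.0014, 0.019], "dr": [0, 0, 0]}]'

```text
time_s: 20.42
position: [0.5826, 0.225, 0.095]
tcp_rot: [[0.317, 0.948, -0.002], [0.948, -0.317, -0.0], [-0.001, -0.002, -1.0]]
force: [-0.2, -0.7, 0.2]
opening: 0.35
grasp_force: 0.0
```

Call:
servo_tool --targets '[{"offset": [0, 0, 0], "dr": [0, 0, 0]}, {"offset": [0, 0, 0], "dr": [0, 0, 0]}, {"offset": [0, 0, 0], "dr": [0, 0, 0]}, {"offset": [0, 0, 0], "dr": [0, 0, 0]}, {"offset": [0, 0, 0], "dr": [0, 0, 0]}, {"offset": [0, 0, 0], "dr": [0, 0, 0]}, {"offset": [0, 0, 0], "dr": [0, 0, 0]}, {"offset": [0, 0, 0], "dr": [0, 0, 0]}]' --gripper 1

```text
time_s: 21.08
position: [0.5813, 0.2259, 0.0962]
tcp_rot: [[0.318, 0.948, -0.004], [0.948, -0.318, 0.001], [-0.0, -0.004, -1.0]]
force: [-4.7, 1.9, 4.1]
opening: 0.073
grasp_force: 30.0
```

```bash
python3 st.py
```

```text
[0.5813 0.2259 0.0962] 71.47516883178879 t 21.0833 M [0.4  0.77 0.03] F [-4.7  1.9  4.1] 6.316652660929445 j [10.9 39.2 88.   0.1 53.  29.4]
```

Call:
servo_tool --targets '[{"offset": [0, -0.0015, 0.0005], "dr": [0, 0, 3]}, {"offset": [0, -0.0015, 0.0005], "dr": [0, 0, 9]}, {"offset": [0, -0.0015, 0.0005], "dr": [0, 0, 16]}, {"offset": [0, -0.0015, 0.0005], "dr": [0, 0, 23]}, {"offset": [0, -0.0015, 0.0005], "dr": [0, 0, 30]}, {"offset": [0, -0.0015, 0.0005], "dr": [0, 0, 37]}, {"offset": [0, -0.0015, 0.0005], "dr": [0, 0, 44]}, {"offset": [0, -0.0015, 0.0005], "dr": [0, 0, 51]}, {"offset": [0, -0.0015, 0.0005], "dr": [0, 0, 58]}, {"offset": [0, -0.0015, 0.0005], "dr": [0, 0, 65]}, {"offset": [0, -0.0015, 0.0005], "dr": [0, 0, 72]}, {"offset": [0, -0.0015, 0.0005], "dr": [0, 0, 79]}, {"offset": [0, -0.0015, 0.0005], "dr": [0, 0, 86]}, {"offset": [0, -0.0015, 0.0005], "dr": [0, 0, 90]}, {"offset": [0, -0.0015, 0.0005], "dr": [0, 0, 90]}, {"offset": [0, -0.0015, 0.0005], "dr": [0, 0, 90]}]'

```text
time_s: 22.42
position: [0.5823, 0.2238, 0.0959]
tcp_rot: [[0.949, -0.315, 0.0], [-0.315, -0.949, -0.003], [0.001, 0.003, -1.0]]
force: [-1.3, -5.9, 3.0]
opening: 0.077
grasp_force: 30.0
```

```bash
python3 st.py .5243 .1023 .0945 104.9
```

```text
[0.5823 0.2238 0.0959] -18.337144820637427 t 22.4167 M [-0.9   0.18  0.11] F [-1.3 -5.9  3. ] 6.689716115766839 j [ 10.9  39.2  88.1  -0.2  52.7 119.3]
[0.5243, 0.1023, 0.0945, 104.9] off [-0.0168  0.1336  0.0017] dr [ 1.6000e-01  1.2000e-01 -1.2324e+02]
```

Call:
servo_tool --targets '[{"offset": [0, 0, 0], "dr": [0, 0, 0]}, {"offset": [0, 0, 0], "dr": [0, 0, 0]}, {"offset": [0, 0, 0], "dr": [0, 0, 0]}, {"offset": [0, 0, -0.02], "dr": [0, 0, 0]}, {"offset": [0, 0, -0.04], "dr": [0, 0, -7]}, {"offset": [0, 0.01, -0.04], "dr": [0, 0, -14]}, {"offset": [-0.003, 0.03, -0.04], "dr": [0, 0, -21]}, {"offset": [-0.005, 0.05, -0.04], "dr": [0, 0, -28]}, {"offset": [-0.008, 0.07, -0.04], "dr": [0, 0, -35]}, {"offset": [-0.011, 0.09, -0.04], "dr": [0, 0, -42]}, {"offset": [-0.014, 0.11, -0.04], "dr": [0, 0, -49]}, {"offset": [-0.017, 0.125, -0.04], "dr": [0, 0, -56]}, {"offset": [-0.017, 0.133, -0.04], "dr": [0, 0, -63]}, {"offset": [-0.017, 0.133, -0.04], "dr": [0, 0, -70]}, {"offset": [-0.017, 0.133, -0.04], "dr": [0, 0, -77]}, {"offset": [-0.017, 0.133, -0.04], "dr": [0, 0, -84]}, {"offset": [-0.017, 0.133, -0.04], "dr": [0, 0, -91]}, {"offset": [-0.017, 0.133, -0.04], "dr": [0, 0, -98]}, {"offset": [-0.017, 0.133, -0.04], "dr": [0, 0, -105]}, {"offset": [-0.017, 0.133, -0.04], "dr": [0, 0, -112]}]' --gripper 0.3

```text
time_s: 24.08
position: [0.524, 0.1053, 0.1353]
tcp_rot: [[-0.068, 0.998, 0.001], [0.998, 0.068, 0.001], [0.001, 0.001, -1.0]]
force: [0.5, 0.3, 0.3]
opening: 0.351
grasp_force: 0.0
```

Call:
servo_tool --targets '[{"offset": [0, 0, 0], "dr": [0, 0, -7]}, {"offset": [0, 0, 0.01], "dr": [0, 0, -11.2]}, {"offset": [0, 0, 0.02], "dr": [0, 0, -11.2]}, {"offset": [0, 0, 0.02], "dr": [0, 0, -11.2]}, {"offset": [0, 0, 0.02], "dr": [0, 0, -11.2]}]'

```text
time_s: 24.5
position: [0.5231, 0.105, 0.1146]
tcp_rot: [[-0.252, 0.968, -0.002], [0.968, 0.252, 0.0], [0.001, -0.002, -1.0]]
force: [-0.6, 0.4, 1.1]
opening: 0.348
grasp_force: 0.0
```

```bash
python3 st.py .5243 .1023 .0942 104.9
```

```text
[0.5231 0.105  0.1146] 104.60746914794525 t 24.5 M [ 0.06 -0.11 -0.01] F [-0.6  0.4  1.1] 30.315118830262072 j [ -0.7  32.3 100.8   0.   47.  -15.3]
[0.5243, 0.1023, 0.0942, 104.9] off [-0.003   0.0005  0.0204] dr [-0.1  -0.04 -0.29]
```

Call:
servo_tool --targets '[{"offset": [-0.003, 0.0005, 0.008], "dr": [0, 0, -0.3]}, {"offset": [-0.003, 0.0005, 0.0203], "dr": [0, 0, -0.3]}, {"offset": [-0.003, 0.0005, 0.0203], "dr": [0, 0, -0.3]}, {"offset": [-0.003, 0.0005, 0.0203], "dr": [0, 0, -0.3]}]'

```text
time_s: 24.83
position: [0.5246, 0.1019, 0.0946]
tcp_rot: [[-0.258, 0.966, -0.001], [0.966, 0.258, 0.0], [0.0, -0.001, -1.0]]
force: [-0.4, 0.4, -0.2]
opening: 0.35
grasp_force: 0.0
```

Call:
servo_tool --targets '[{"offset": [0, 0, 0], "dr": [0, 0, 0]}, {"offset": [0, 0, 0], "dr": [0, 0, 0]}, {"offset": [0, 0, 0], "dr": [0, 0, 0]}, {"offset": [0, 0, 0], "dr": [0, 0, 0]}, {"offset": [0, 0, 0], "dr": [0, 0, 0]}, {"offset": [0, 0, 0], "dr": [0, 0, 0]}, {"offset": [0, 0, 0], "dr": [0, 0, 0]}, {"offset": [0, 0, 0], "dr": [0, 0, 0]}]' --gripper 1

```text
time_s: 25.5
position: [0.5235, 0.1018, 0.0952]
tcp_rot: [[-0.259, 0.966, -0.003], [0.966, 0.259, -0.001], [0.0, -0.003, -1.0]]
force: [-5.1, -2.6, 5.8]
opening: 0.076
grasp_force: 30.0
```

```bash
python3 st.py
```

```text
[0.5235 0.1018 0.0952] 105.02346529195545 t 25.5 M [-0.41  0.73  0.07] F [-5.1 -2.6  5.8] 6.573837695701908 j [-1.000e+00  3.420e+01  1.015e+02 -1.000e-01  4.450e+01 -1.600e+01]
```

Call:
servo_tool --targets '[{"offset": [0, -0.0012, 0], "dr": [0, 0, 3]}, {"offset": [0, -0.0012, 0], "dr": [0, 0, 9]}, {"offset": [0, -0.0012, 0], "dr": [0, 0, 16]}, {"offset": [0, -0.0012, 0], "dr": [0, 0, 23]}, {"offset": [0, -0.0012, 0], "dr": [0, 0, 30]}, {"offset": [0, -0.0012, 0], "dr": [0, 0, 37]}, {"offset": [0, -0.0012, 0], "dr": [0, 0, 44]}, {"offset": [0, -0.0012, 0.0003], "dr": [0, 0, 51]}, {"offset": [0, -0.0012, 0.0003], "dr": [0, 0, 58]}, {"offset": [0, -0.0012, 0.0003], "dr": [0, 0, 65]}, {"offset": [0, -0.0012, 0.0003], "dr": [0, 0, 72]}, {"offset": [0, -0.0012, 0.0003], "dr": [0, 0, 79]}, {"offset": [0, -0.0012, 0.0003], "dr": [0, 0, 86]}, {"offset": [0, -0.0012, 0.0003], "dr": [0, 0, 90]}, {"offset": [0, -0.0012, 0.0003], "dr": [0, 0, 90]}, {"offset": [0, -0.0012, 0.0003], "dr": [0, 0, 90]}]'

```text
time_s: 26.83
position: [0.5233, 0.1018, 0.0949]
tcp_rot: [[0.965, 0.26, -0.001], [0.26, -0.965, 0.0], [-0.001, -0.0, -1.0]]
force: [-4.6, -0.7, 5.2]
opening: 0.074
grasp_force: 30.0
```

```bash
python3 st.py
```

```text
[0.5233 0.1018 0.0949] 15.095399361072836 t 26.8333 M [-0.21  0.66  0.07] F [-4.6 -0.7  5.2] 6.465652440177691 j [ -1.   34.2 101.6   0.   44.3  73.9]
```

Call:
servo_tool --targets '[{"offset": [0, 0, 0], "dr": [0, 0, 0]}, {"offset": [0, 0, 0], "dr": [0, 0, 0]}, {"offset": [0, 0, 0], "dr": [0, 0, 0]}, {"offset": [0, 0, -0.02], "dr": [0, 0, 0]}, {"offset": [0, 0, -0.05], "dr": [0, 0, 0]}, {"offset": [0, 0, -0.09], "dr": [0, 0, 0]}, {"offset": [0, 0, -0.13], "dr": [0, 0, 0]}, {"offset": [-0.03, 0, -0.17], "dr": [0, 0, 0]}, {"offset": [-0.06, 0, -0.2], "dr": [0, 0, 0]}, {"offset": [-0.09, 0, -0.2], "dr": [0, 0, 0]}, {"offset": [-0.1, 0, -0.2], "dr": [0, 0, 0]}, {"offset": [-0.1, 0, -0.2], "dr": [0, 0, 0]}]' --gripper 0.3

```text
time_s: 27.83
position: [0.4251, 0.0758, 0.2953]
tcp_rot: [[0.966, 0.258, 0.001], [0.258, -0.966, 0.0], [0.001, 0.0, -1.0]]
force: [0.2, 0.6, 0.1]
opening: 0.349
grasp_force: 0.0
```

```bash
python3 st.py
python3 - <<'E'
from rig import viewer
from h import *
c=viewer.capture("wrist"); t=viewer.capture("top")
A=cv2.convertScaleAbs(cv2.resize(c["color"],(400,300)),alpha=1.3);B=cv2.convertScaleAbs(cv2.resize(t["color"][40:280,140:400],(400,369)),alpha=1.3)[:300]
cv2.imwrite("pics/end.png",np.hstack([A,B])[:,:,::-1])
E
```

```text
[0.4251 0.0758 0.2953] 14.967244014889497 t 27.8333 M [ 0.01  0.02 -0.02] F [0.2 0.6 0.1] 30.386779204881684 j [ -4.8   9.5 102.6   0.   67.8  70.2]
```

View pics/end.png

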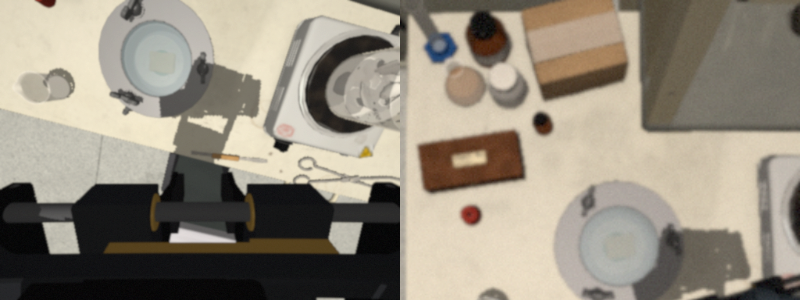

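In the final pictures the three nuts are back on their starting lines, half a turn on, at (130,12), (203,65) and (125,97) in the left view. The beaker and dropper stand where they were, and the gripper is clear.

```bash
python3 -c "
from rig import ticket
print(ticket.hand_in())"
```

```text
the job is handed in; nothing more can be done
None
```

All three wing nuts were tightened by two quarter turns each, in the order a, b, c and then a, b, c again (about 180° each by the gripper's rotation). The arm finished clear, the beaker and dropper bottle were left where they stood, and the job was handed in at about 28 s.

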